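# Load the furnace tray with the porcelain for a bake-out

## Robot

A 6-joint arm with a two-finger parallel gripper is mounted at the origin on the work surface. World frame = base frame: x ahead of the robot, y to its left, z up, the work surface at z = 0. Lengths are in mm, angles in rad, forces in N, time in s.
With the tool pointing down it reaches from about 275 to 1000 mm from the base axis. Payload 8.4 kg.
Tool frame: the origin (TCP) lies midway between the tips of the shut fingers; the grasp point (between the pads) lies grip_depth behind it (grip_depth is the distance from the TCP to the grasp point, in mm); z points along the fingers, y is the line along which they close (so a half turn about z gives the same grasp; the last joint's range is limited). The gripper opens to 85 mm and grips with 20 to 120 N. Pads are 22 mm wide; open, the fingers measure 114 mm over their backs; the gripper's body (76 mm by 85 mm) begins 54 mm behind the grasp point. The pads swing forward as they close: fully open they stand 13 mm farther back than shut.
Start: joints at [-0.002, 0.353, 1.633, -0, 1.155, -0.002], TCP at [625.002, -0, 231.281] pointing down, gripper open.
Joint ranges: [-2.63, 2.63], [-0.92, 2.1], [0.06, 2.66], [-1.3, 4.44], [0, 2.69], [-3.02, 3.02]. Speed limits (rad/s): [2.22, 2.22, 2.79, 3.14, 3.14, 3.14].

## Interface

Orientations are given as [roll, pitch, yaw] about the fixed x, y, z axes, in that order (R = Rz(yaw) Ry(pitch) Rx(roll)).
In Python, from rig import * gives the robot as it stands.
- The arm moves only by the shell command python3 -m creep 'ROWS' [FORCE]. ROWS is JSON, a list of rows, each an object of numbers: "x", "y", "z": the shift along the tool's x, y, z in mm; "rx", "ry", "rz": the turn, a rotation vector about the tool's x, y, z in rad; "hand": the finger opening in mm, from 0 to 85.4. A call has 1 to 20 rows; each row shifts and turns the commanded pose from where the row before left it, along the tool's axes as they then stand; what a row does not reach is not made up. A row lasts 1/8 s, in which the tool goes at most 62.5 mm and 10.7 degrees, less where a joint would pass 70% of its speed; a pose out of reach is approached as far as the arm can. A call with a gripper value outside its range is refused whole. The fingers move at their own pace and stop on an object; FORCE is the grip in N (left out, the last holds). Time passes only in rows, so rows that do not move let the fingers close. It gives the time, the measured TCP pose, the force, the opening and the grip force at its end, in the units of the state.
- sense(): the state, without advancing time (a new reading comes with each control period).
- grab_frame(name): name is "scene" or "side" or "wrist"; returns the picture (400x640x3 uint8, red, green, blue); there is no depth.
- get_calibration(name): a dict with "K" (3x3 intrinsics, pixels), "R" (3x3) and "t" (3): a world point X has camera coordinates R X + t. Camera axes: x right, y down, z forward; pixel columns grow to the right and rows downward; lengths in mm; the calibration is good to about 2 mm. A picture is of the moment at which its call begins: read the wrist's pose just before it. get_calibration takes no time and is no camera call; for the wrist camera it gives the pose at the moment of the call.
- sign_off(): hands the job in; it is judged then, once.
The state is a dict: "clock": time; "qpos": joint angles; "qvel": joint speeds; "joint_efforts": joint torques, N m; "eef_pos": TCP position; "tcp_rot": TCP orientation; "contact_force": force on the tool from outside, world axes, zero at the start; "wrist_torque": the same for the moment, N m; "opening": opening from 0.0 (shut) to 1.0 (fully open); "grasp_force": force on a finger pad.
Only numpy, scipy, OpenCV 4.12 (cv2) and the standard library are available. Lean on these libraries where they do the work, as an engineer would, in place of code of your own. Each camera call takes 0.05 s, during which the arm holds its last target. There are 200 camera calls.

## Task

Load the furnace tray for a bake-out: stand each of the two white porcelain crucibles in the round ceramic saucer of its own size and cover it with its own lid, centred with the knob up, and lay the white combustion boat lengthwise inside the rim of the long ceramic plate. Set every piece of porcelain down without dropping it, and leave the red-brown clay crucible and the red-brown clay lid where they are on the bench.

Things in the scene. Friction and masses are not known exactly. Their poses are not given: they have to be found in the camera images.
- crucible_large: large white porcelain crucible, open cup, standing mouth up: outside 60 mm wide at the rim (the top 16 mm is straight-sided, 53 mm inside), tapering to a 40 mm foot, 50 mm high, about 90 g. Origin at the centre of its underside, z up. Grip it across the rim from above.
- crucible_small: small white porcelain crucible of the same form: 42 mm wide at the rim (top 12 mm straight-sided, 35 mm inside), 26 mm foot, 38 mm high, about 45 g. Origin at the centre of its underside, z up.
- lid_large: white porcelain lid of the large crucible: flat-bottomed round disc 68 mm wide and 5 mm thick (slightly domed, 9 mm near the knob) with an upright knob 15 mm wide whose top is 22 mm above the underside, about 50 g. Lies knob up on the bench. Origin at the centre of its underside, z up. Its flat underside simply rests on the crucible's rim.
- lid_small: white porcelain lid of the small crucible: the same form and the same knob (15 mm wide, top 22 mm above the underside), disc 50 mm wide, about 30 g. Origin at the centre of its underside, z up. It is too small for the large crucible and would fall into it.
- boat: white porcelain combustion boat: open trough 88 mm long (x), 20 mm wide (y), 15 mm high, with a 10 mm wide tab that sticks out 11 mm at its +x end, about 35 g. Origin at the centre of the underside of the trough, z up. Grip it across its 20 mm width.
- clay_crucible: look-alike to leave alone: red-brown clay crucible, 52 mm wide at the rim, 45 mm high, standing on the bench. Origin at the centre of its underside.
- clay_lid: look-alike to leave alone: red-brown clay lid, disc 60 mm wide with a knob, 22 mm high, on the bench. Origin at the centre of its underside.
- seat_large: large round tan ceramic saucer, fixed in the steel furnace tray, for the large crucible: 72 mm outside, rim 8 mm high and 5 mm thick (62 mm inside), floor 3 mm above its underside. Origin at the centre of its underside, z up. The tray is a fixed flat sheet 150 mm by 290 mm, 2 mm thick, with a 10 mm rim and a low wire handle (19 mm high) at each end.
- seat_small: small round ceramic saucer (tan), fixed in the same tray, for the small crucible: 54 mm outside, rim 8 mm high and 5 mm thick (44 mm inside), floor 3 mm above its underside. Origin at the centre of its underside, z up.
- boat_plate: long tan ceramic plate, fixed in the same tray, for the boat: 122 mm long (x) by 50 mm wide (y), rim 6 mm high and 5 mm thick all round (112 mm by 40 mm inside), floor 3 mm above its underside. Origin at the centre of its underside, z up. The boat lies along x, tab at either end. Plate and saucers stand in one row along the tray's length (the plate's y), 90 mm apart, in any order.

How it is judged (in metres and radians):
At the end, for the whole second after the job is handed in: Each crucible upright in its own saucer (foot on the floor, within 13 mm), its own lid level on its rim within 9 mm of its axis; the boat flat in its plate (within 14 mm along, 12 mm across, 0.25 rad); tilts under 0.1 rad; clay pieces within 20 mm of their start; all at rest (horizontal distance between crucible_large and seat_large below 0.013 m and z of crucible_large in the frame of seat_large between 0 and 0.006 m and angle between each of crucible_large, lid_large, crucible_small, lid_small, boat's own z axis and vertical below 0.1 rad and horizontal distance between lid_large and crucible_large below 0.009 m and z of lid_large in the frame of crucible_large between 0.046 and 0.054 m and horizontal distance between crucible_small and seat_small below 0.013 m and z of crucible_small in the frame of seat_small between 0 and 0.006 m and horizontal distance between lid_small and crucible_small below 0.009 m and z of lid_small in the frame of crucible_small between 0.034 and 0.042 m and x of boat in the frame of boat_plate between -0.014 and 0.014 m and y of boat in the frame of boat_plate between -0.012 and 0.012 m and z of boat in the frame of boat_plate between 0 and 0.006 m and angle between the x axis of boat and the x axis of boat_plate, either way round below 0.25 rad and distance of each of clay_crucible, clay_lid from where it was at the start of the episode below 0.02 m and linear speed of each of crucible_large, crucible_small, lid_large, lid_small, boat below 0.02 m/s); the robot touches nothing.
It fails at once if the clay crucible or the clay lid is moved more than 20 mm (distance of any of clay_crucible, clay_lid from where it was at the start of the episode above 0.02 m).
It fails at once if a piece of porcelain is dropped: falls free of the fingers at more than 0.7 m/s, a drop of about 25 mm ((linear speed of crucible_large above 0.7 m/s and contact force between the fingers and crucible_large below 0.01 N) or (linear speed of crucible_small above 0.7 m/s and contact force between the fingers and crucible_small below 0.01 N) or (linear speed of lid_large above 0.7 m/s and contact force between the fingers and lid_large below 0.01 N) or (linear speed of lid_small above 0.7 m/s and contact force between the fingers and lid_small below 0.01 N) or (linear speed of boat above 0.7 m/s and contact force between the fingers and boat below 0.01 N)).
It also fails if it takes over 125 s, if anything falls off the work surface, if the arm or the gripper's body presses on something with over 40 N, if the wrist force passes 120 N, or if a joint passes its speed limit or range.

## Working session

There is one attempt and no reset: what is moved stays moved. The work goes in short steps, Python scripts to look and compute and a shell command to move; the robot and the scene stay as the last step left them, time stands still between calls to the robot, and variables do not carry over. Pictures are saved under pics/ and viewed, at most 14 in all, crops included, and the job is handed in when it is done.

```bash
ls; mkdir -p pics; python3 - <<'E'
from rig import *
import cv2
print(sense())
for n in("scene","side"):
    c=get_calibration(n);print(n,c)
    cv2.imwrite(f"pics/{n}0.png",grab_frame(n)[:,:,::-1])
print(get_calibration("wrist"))
cv2.imwrite("pics/wrist0.png",grab_frame("wrist")[:,:,::-1])
E
```

```text
pics
{'clock': 0.0, 'qpos': array([-2.39766618e-03,  3.53668944e-01,  1.63413301e+00,  3.63163519e-06,
        1.15520532e+00, -2.42641510e-03]), 'qvel': array([ 1.00596762e-03, -2.38334127e-03,  5.91957038e-05, -1.30721852e-03,
        1.80900414e-03, -3.82658563e-04]), 'joint_efforts': array([-2.03471049e-03, -6.05236173e+01, -3.42063046e+01, -2.62302356e-04,
        9.48130677e-03,  3.61521288e-06]), 'eef_pos': array([6.24521340e+02, 3.74636856e-03, 2.30549177e+02]), 'tcp_rot': array([-3.14017804e+00, -6.75287510e-06,  1.57082360e+00]), 'contact_force': array([-0.52414834,  0.11516857, -0.43525139]), 'wrist_torque': array([ 0.03747173, -0.01189974, -0.00232958]), 'grasp_force': 0.0, 'opening': 0.9983778599758735}
scene {'K': array([[418.95551241,   0.        , 317.99505211],
       [  0.        , 418.95551241, 200.06060556],
       [  0.        ,   0.        ,   1.        ]]), 'R': array([[ 0.09664454,  0.99520325,  0.01517643],
       [ 0.73536469, -0.06111943, -0.67490976],
       [-0.67074481,  0.07638655, -0.73774419]]), 't': array([ -91.99888827, -374.52141621, 1329.82316115])}
side {'K': array([[399.21174731,   0.        , 319.95485068],
       [  0.        , 399.21174731, 193.28826386],
       [  0.        ,   0.        ,   1.        ]]), 'R': array([[-0.98940822, -0.14452192, -0.01359391],
       [-0.08769603,  0.66973493, -0.73740391],
       [ 0.11567534, -0.72840136, -0.67531525]]), 't': array([ 528.09301081,   55.81961606, 1019.10253466])}
{'K': array([[293.85754123,   0.        , 320.16352803],
       [  0.        , 293.85754123, 197.84631969],
       [  0.        ,   0.        ,   1.        ]]), 'R': array([[ 9.99999395e-01,  5.33920044e-05, -1.09854125e-03],
       [ 3.66219825e-04, -9.57987937e-01,  2.86808262e-01],
       [-1.03707600e-03, -2.86808491e-01, -9.57987377e-01]]), 't': array([-624.79539546,  -35.69025876,  378.63302609])}
```

View pics/scene0.png

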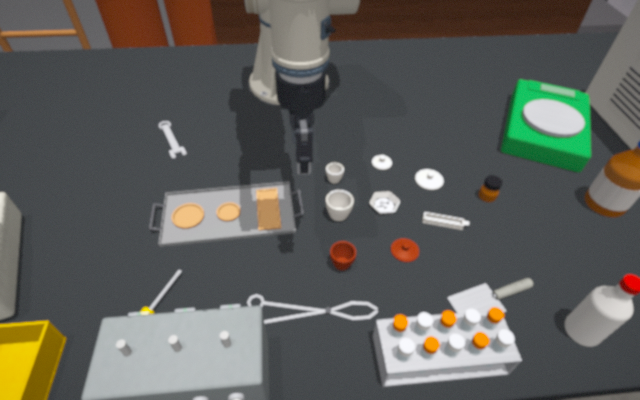

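View pics/side0.png

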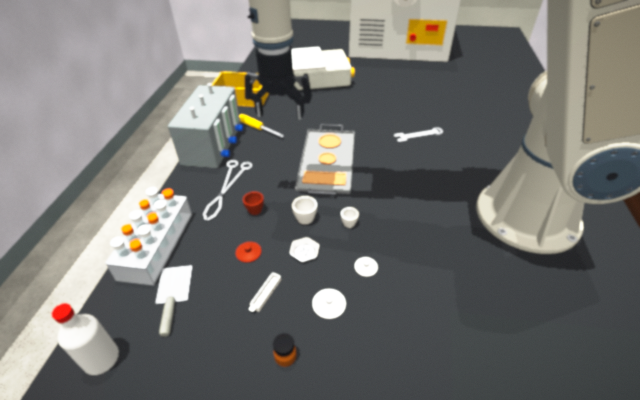

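The scene view shows the small crucible at (335,172), the large one at (340,206), the small lid at (382,162), the large lid at (429,179) and the boat at (444,221) with its tab to the right. In the tray are the large saucer (187,215), the small saucer (228,211) and the plate (268,209). The clay pieces are at (343,255) and (405,249). The hexagonal dish at (384,203) is clutter.

```bash
cat > h.py <<'E'
from rig import *
import cv2, numpy as np
def ray(c,uv,z):
    "world points on plane z of pixels uv"
    uv=np.atleast_2d(np.asarray(uv,float))
    d=(np.linalg.inv(c["K"])@np.c_[uv,np.ones(len(uv))].T).T@c["R"]
    o=-c["R"].T@c["t"]
    return (o+d*((z-o[2])/d[:,2])[:,None])[:,:2]
def proj(c,X):
    p=c["K"]@(c["R"]@np.asarray(X,float)+c["t"]); return p[:2]/p[2]
def white(im):
    h=cv2.cvtColor(im,cv2.COLOR_RGB2HSV); return cv2.inRange(h,(0,0,135),(180,60,255))
def tan(im):
    h=cv2.cvtColor(im,cv2.COLOR_RGB2HSV); return cv2.inRange(h,(8,70,100),(25,255,255))
def blobs(m,amin=60):
    m=cv2.morphologyEx(m,cv2.MORPH_CLOSE,np.ones((3,3)))
    cs,_=cv2.findContours(m,cv2.RETR_EXTERNAL,cv2.CHAIN_APPROX_NONE)
    return [c[:,0,:] for c in cs if cv2.contourArea(c)>amin]
def circ(c,cont,z):
    "enclosing circle of a contour cast on plane z"
    p=ray(c,cont,z).astype(np.float32)
    (x,y),r=cv2.minEnclosingCircle(p); return round(x,1),round(y,1),round(r,1)
def rect(c,cont,z):
    return cv2.minAreaRect(ray(c,cont,z).astype(np.float32))
E
python3 - <<'E'
from h import *
for n in("scene","side"):
    c=get_calibration(n);im=cv2.imread(f"pics/{n}0.png")[:,:,::-1].copy()
    for nm,m in(("w",white(im)),("t",tan(im))):
        for b in blobs(m):
            u=b.mean(0).round(); 
            p=ray(c,[u],10)[0]
            if 250<p[0]<800 and -420<p[1]<320: print(n,nm,u,"z5",circ(c,b,5),"z40",circ(c,b,45))
E
```

```text
scene w [165. 289.] z5 (724.0, -278.5, 46.9) z40 (749.0, -265.0, 44.3)
scene w [445. 220.] z5 (603.7, 323.6, 52.6) z40 (635.3, 303.9, 49.7)
scene w [384. 202.] z5 (535.4, 197.9, 38.3) z40 (570.8, 185.1, 36.2)
scene w [339. 203.] z5 (532.3, 90.9, 48.1) z40 (567.8, 84.1, 45.4)
scene w [230. 214.] z5 (535.6, -171.8, 154.9) z40 (570.9, -164.1, 146.3)
scene w [429. 179.] z5 (467.6, 322.1, 38.2) z40 (506.7, 302.5, 36.1)
scene w [334. 170.] z5 (423.6, 92.9, 35.2) z40 (465.2, 86.0, 33.3)
scene w [382. 162.] z5 (396.8, 217.9, 30.2) z40 (439.8, 204.1, 28.5)
scene w [172. 140.] z5 (259.1, -334.5, 84.7) z40 (309.7, -317.9, 80.0)
scene t [344. 254.] z5 (672.5, 77.7, 27.0) z40 (700.3, 71.6, 25.5)
scene t [405. 250.] z5 (674.5, 211.4, 27.3) z40 (702.2, 197.9, 25.8)
scene t [228. 212.] z5 (534.1, -164.3, 28.2) z40 (569.6, -157.0, 26.6)
scene t [188. 215.] z5 (538.9, -256.2, 37.3) z40 (574.0, -243.9, 35.3)
scene t [268. 209.] z5 (532.1, -73.2, 65.0) z40 (567.6, -71.0, 61.4)
side w [366. 266.] z5 (397.5, 219.1, 28.7) z40 (398.2, 249.8, 27.1)
side w [304. 249.] z5 (544.5, 187.7, 37.9) z40 (537.1, 220.1, 35.8)
side w [349. 216.] z5 (447.5, 68.1, 37.7) z40 (445.4, 107.0, 35.6)
side w [304. 208.] z5 (566.5, 55.5, 52.5) z40 (558.0, 95.2, 49.7)
side w [225. 187.] z5 (792.4, 3.1, 126.5) z40 (771.5, 45.6, 119.6)
side w [327. 161.] z5 (537.1, -167.3, 160.9) z40 (530.2, -115.4, 152.1)
side w [418. 134.] z5 (258.6, -330.1, 83.4) z40 (266.8, -269.4, 78.9)
side t [324. 178.] z5 (533.4, -72.5, 63.2) z40 (526.6, -25.8, 59.7)
side t [327. 158.] z5 (538.0, -164.3, 29.6) z40 (531.0, -112.6, 28.0)
side t [329. 141.] z5 (541.7, -256.8, 38.4) z40 (534.4, -200.0, 36.3)
```

View pics/wrist0.png

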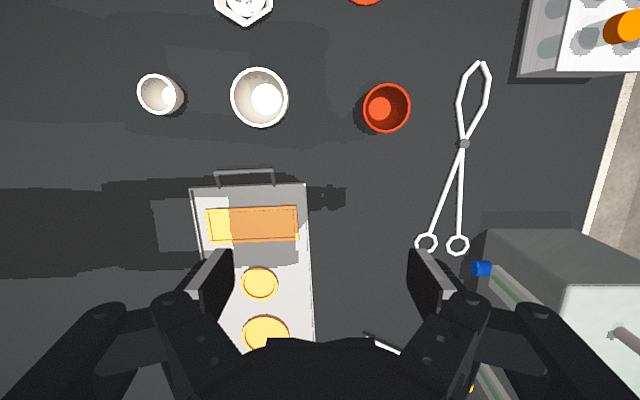

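The wrist view shows the small crucible rim near (160,94), the large one near (259,97), the clay crucible at (387,107), the plate at (252,224), the small saucer at (260,283) and the large saucer at (266,333). Next I move over the bench pieces to get one good wrist fix.

```bash
python3 -m creep '[{"x":48,"y":-32},{"x":48,"y":-32},{"x":48,"y":-32},{"x":48,"y":-32},{"hand":85},{"hand":85}]'; python3 - <<'E'
from h import *
import rig; print(getattr(rig,"grip_depth",None), [n for n in dir(rig) if not n.startswith("_")][:40])
c=get_calibration("wrist");im=grab_frame("wrist");cv2.imwrite("pics/w1.png",im[:,:,::-1])
o=-c["R"].T@c["t"];print(o,sense()["eef_pos"])
for b in blobs(white(im),150):
    u=b.mean(0).round()
    print(u,*[(z,circ(c,b,z)) for z in (3,38,50)],rect(c,b,15)[1:])
E
```

```text
18.700000000000003 ['MotionError', 'get_calibration', 'grab_frame', 'grip_depth', 'sense', 'sign_off']
[625.24269381  74.4375926  372.36932536] [6.24717032e+02 1.25797507e-02 2.30813919e+02]
[613. 328.] (3, (1065.3, -272.3, 134.7)) (38, (1023.6, -239.5, 121.9)) (50, (1009.3, -228.2, 117.5)) ((109.79442596435547, 243.7301788330078), 17.273174285888672)
[514. 283.] (3, (910.3, -166.8, 53.0)) (38, (883.3, -144.0, 48.0)) (50, (874.1, -136.1, 46.2)) ((15.150036811828613, 102.42130279541016), 50.356197357177734)
[256. 262.] (3, (535.5, -146.4, 147.8)) (38, (544.0, -125.5, 133.8)) (50, (547.0, -118.3, 129.0)) ((148.5480499267578, 261.019287109375), 2.6558070182800293)
[158.  94.] (3, (434.1, 91.9, 27.7)) (38, (452.2, 90.3, 25.1)) (50, (458.4, 89.7, 24.2)) ((49.846553802490234, 46.11051559448242), 29.21369171142578)
[258.  97.] (3, (551.9, 88.5, 35.1)) (38, (558.8, 87.2, 31.8)) (50, (561.2, 86.7, 30.6)) ((66.39295959472656, 66.10233306884766), 42.9271240234375)
[454. 180.] (3, (802.2, 4.1, 125.3)) (38, (785.5, 10.8, 113.4)) (50, (779.7, 13.1, 109.4)) ((240.06329345703125, 74.17220306396484), 80.08900451660156)
[602. 102.] (3, (963.6, 32.8, 189.3)) (38, (931.6, 36.8, 171.3)) (50, (920.6, 38.1, 165.2)) ((127.89799499511719, 350.3273010253906), 17.273181915283203)
[243.   8.] (3, (540.3, 186.5, 32.1)) (38, (548.4, 175.9, 29.1)) (50, (551.1, 172.3, 28.0)) ((24.406776428222656, 61.875244140625), 89.98676300048828)schema error: expected keys x, y, z, rx, ry, rz, hand
```

View pics/w1.png

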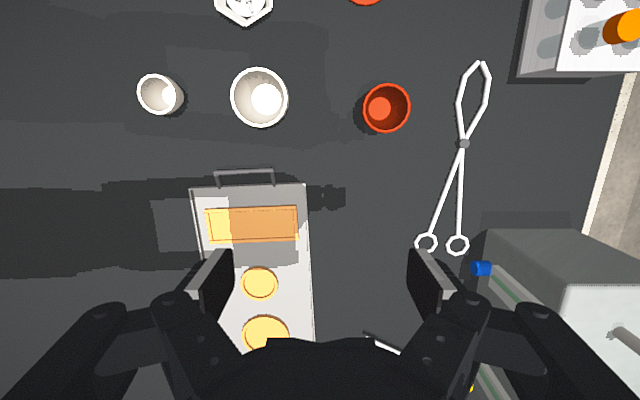

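The call was refused because each row needs every key, so the arm hasn't moved and the picture is unchanged. Resending with all the keys.

```bash
python3 -m creep '[{"x":48,"y":-32,"z":0,"rx":0,"ry":0,"rz":0,"hand":85},{"x":48,"y":-32,"z":0,"rx":0,"ry":0,"rz":0,"hand":85},{"x":48,"y":-32,"z":0,"rx":0,"ry":0,"rz":0,"hand":85},{"x":48,"y":-32,"z":0,"rx":0,"ry":0,"rz":0,"hand":85},{"x":0,"y":0,"z":0,"rx":0,"ry":0,"rz":0,"hand":85},{"x":0,"y":0,"z":0,"rx":0,"ry":0,"rz":0,"hand":85}]'; python3 - <<'E'
from h import *
c=get_calibration("wrist");im=grab_frame("wrist");cv2.imwrite("pics/w2.png",im[:,:,::-1])
o=-c["R"].T@c["t"];print(o,sense()["eef_pos"],sense()["tcp_rot"])
for b in blobs(white(im),150):
    u=b.mean(0).round()
    print(u,*[(z,circ(c,b,z)) for z in (3,38,50)],rect(c,b,15))
E
```

```text
clock: 0.95
eef_pos: [497.2, 192.0, 231.4]
tcp_rot: [3.141, 0.0, 1.572]
contact_force: [0.6, -0.1, -0.1]
opening: 0.997
grasp_force: 0.0
[497.48436409 266.48141949 372.98669685] [497.48058068 191.50973114 231.31011377] [3.14125363e+00 2.62299156e-04 1.57067189e+00]
[347. 324.] (3, (532.9, -59.2, 83.4)) (38, (529.6, -28.4, 75.5)) (50, (528.4, -17.8, 72.8)) ((531.7427978515625, -47.71794509887695), (148.1951446533203, 69.857421875), 2.1697380542755127)
[280. 253.] (3, (441.8, 75.6, 25.4)) (38, (447.1, 93.7, 23.0)) (50, (448.9, 99.9, 22.2)) ((444.5496520996094, 79.88433837890625), (44.16965103149414, 44.20186996459961), 47.448814392089844)
[370. 260.] (3, (569.0, 64.8, 38.0)) (38, (562.3, 83.9, 34.4)) (50, (559.9, 90.4, 33.1)) ((567.64501953125, 69.8802719116211), (69.99080657958984, 66.70658111572266), 62.257049560546875)
[ 29. 302.] (3, (27.0, -10.5, 124.7)) (38, (71.5, 15.7, 112.9)) (50, (86.8, 24.7, 108.8)) ((82.60830688476562, -14.078598022460938), (241.2595977783203, 86.94561004638672), 72.70599365234375)
[543. 247.] (3, (806.2, 83.5, 44.7)) (38, (777.0, 100.8, 40.5)) (50, (767.0,
[... 774 characters left out ...]
 222.9, 92.5)) ((875.1737670898438, 218.83755493164062), (57.67239761352539, 198.41636657714844), 0.028724486008286476)
[295.  55.] (3, (468.3, 325.6, 34.2)) (38, (471.1, 320.0, 31.0)) (50, (472.0, 318.1, 29.9)) ((469.14935302734375, 323.7746276855469), (65.50160217285156, 64.7846908569336), 0.07236834615468979)
[418.  56.] (3, (608.3, 324.9, 51.9)) (38, (597.8, 319.3, 47.0)) (50, (594.2, 317.4, 45.3)) ((605.7076416015625, 322.9013366699219), (99.35745239257812, 22.70693016052246), 71.45756530761719)
[592.  51.] (3, (808.1, 325.8, 56.9)) (38, (778.7, 320.2, 51.6)) (50, (768.7, 318.3, 49.7)) ((797.9816284179688, 327.7970275878906), (62.898834228515625, 102.09390258789062), 15.395469665527344)
```

View pics/w2.png

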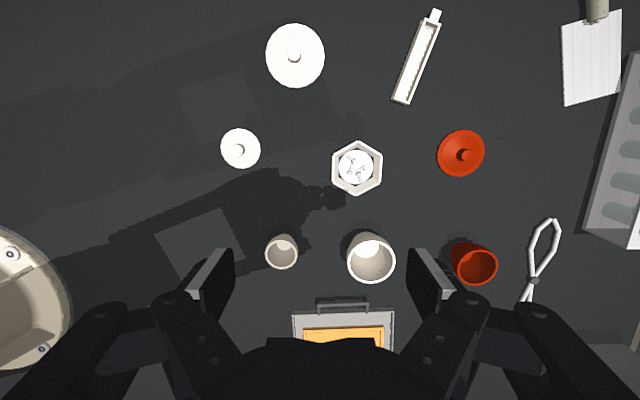

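The wrist view shows the small lid at (240,148), the large lid at (295,55), the boat at (418,56) with its tab up and to the right, the small crucible at (281,252) and the large one at (371,259). I start with the large crucible at about (561,87).

```bash
python3 -m creep '[{"x":-35,"y":21,"z":0,"rx":0,"ry":0,"rz":0,"hand":85},{"x":-35,"y":21,"z":0,"rx":0,"ry":0,"rz":0,"hand":85},{"x":-34,"y":21,"z":0,"rx":0,"ry":0,"rz":0,"hand":85},{"x":0,"y":0,"z":30,"rx":0,"ry":0,"rz":0,"hand":85},{"x":0,"y":0,"z":45,"rx":0,"ry":0,"rz":0,"hand":85},{"x":0,"y":0,"z":40,"rx":0,"ry":0,"rz":0,"hand":85},{"x":0,"y":0,"z":0,"rx":0,"ry":0,"rz":0,"hand":85},{"x":0,"y":0,"z":0,"rx":0,"ry":0,"rz":0,"hand":85}]'; python3 - <<'E'
from h import *
s=sense();c=get_calibration("wrist");im=grab_frame("wrist");cv2.imwrite("pics/w3.png",im[:,:,::-1])
for b in blobs(white(im),150):
    u=b.mean(0).round()
    print(u,*[(z,circ(c,b,z)) for z in (3,38,50)])
E
```

```text
clock: 2.0
eef_pos: [561.1, 87.4, 117.4]
tcp_rot: [3.14, -0.0, 1.57]
contact_force: [0.5, 0.2, 0.2]
opening: 0.994
grasp_force: 0.0
[296. 314.] (3, (535.7, -46.7, 76.3)) (38, (539.2, -18.2, 65.9)) (50, (540.4, -8.5, 62.3))
[559. 287.] (3, (806.1, -7.5, 37.2)) (38, (772.7, 15.7, 32.1)) (50, (761.2, 23.6, 30.4))
[180. 200.] (3, (434.6, 83.5, 28.9)) (38, (451.9, 94.2, 25.0)) (50, (457.9, 97.9, 23.6))
[319. 210.] (3, (560.7, 72.1, 38.2)) (38, (560.8, 84.4, 33.0)) (50, (560.8, 88.6, 31.2))
[590. 196.] (3, (806.8, 83.9, 45.2)) (38, (773.3, 94.5, 39.0)) (50, (761.8, 98.2, 36.9))
[296.  61.] (3, (542.2, 198.0, 36.3)) (38, (544.8, 193.0, 31.4)) (50, (545.7, 191.3, 29.7))
[109.  31.] (3, (397.7, 220.2, 25.6)) (38, (420.1, 212.2, 22.1)) (50, (427.8, 209.5, 20.9))
```

View pics/w3.png

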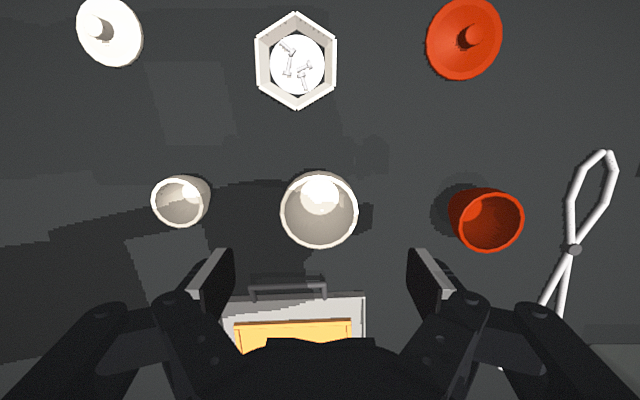

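The large crucible's rim is at (319,210), centred between the fingers. I descend and grip it.

```bash
python3 -m creep '[{"x":0,"y":0,"z":35,"rx":0,"ry":0,"rz":0,"hand":85},{"x":0,"y":0,"z":35,"rx":0,"ry":0,"rz":0,"hand":85},{"x":0,"y":0,"z":20,"rx":0,"ry":0,"rz":0,"hand":85},{"x":0,"y":0,"z":9,"rx":0,"ry":0,"rz":0,"hand":85},{"x":0,"y":0,"z":0,"rx":0,"ry":0,"rz":0,"hand":70},{"x":0,"y":0,"z":0,"rx":0,"ry":0,"rz":0,"hand":50},{"x":0,"y":0,"z":0,"rx":0,"ry":0,"rz":0,"hand":50},{"x":0,"y":0,"z":0,"rx":0,"ry":0,"rz":0,"hand":50},{"x":0,"y":0,"z":0,"rx":0,"ry":0,"rz":0,"hand":50},{"x":0,"y":0,"z":0,"rx":0,"ry":0,"rz":0,"hand":50}]' 25; python3 - <<'E'
from h import *
cv2.imwrite("pics/x4.png",np.vstack([grab_frame("side")[120:280,180:440],grab_frame("wrist")[120:380,190:450]])[:,:,::-1])
E
```

```text
clock: 3.3
eef_pos: [561.0, 88.2, 18.7]
tcp_rot: [3.139, -0.0, 1.571]
contact_force: [-1.3, -0.5, 7.3]
opening: 0.68
grasp_force: 27.5
```

View pics/x4.png

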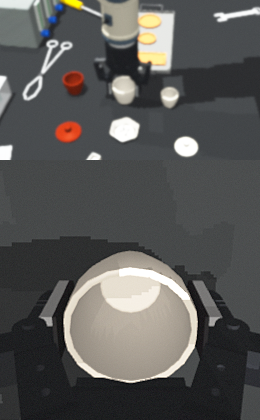

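The large crucible is gripped, with the opening at about 58 mm and 27 N of grip. I lift it and carry it toward the tray, and measure the seats from the earlier still picture.

```bash
python3 -m creep '[{"x":0,"y":0,"z":-15,"rx":0,"ry":0,"rz":0,"hand":50},{"x":0,"y":0,"z":-30,"rx":0,"ry":0,"rz":0,"hand":50},{"x":0,"y":0,"z":-40,"rx":0,"ry":0,"rz":0,"hand":50},{"x":-25,"y":0,"z":-15,"rx":0,"ry":0,"rz":0,"hand":50},{"x":-40,"y":-3,"z":0,"rx":0,"ry":0,"rz":0,"hand":50},{"x":-40,"y":-3,"z":0,"rx":0,"ry":0,"rz":0,"hand":50},{"x":-40,"y":-3,"z":0,"rx":0,"ry":0,"rz":0,"hand":50},{"x":-40,"y":-3,"z":0,"rx":0,"ry":0,"rz":0,"hand":50},{"x":-40,"y":-3,"z":0,"rx":0,"ry":0,"rz":0,"hand":50},{"x":-40,"y":-3,"z":0,"rx":0,"ry":0,"rz":0,"hand":50},{"x":-40,"y":-3,"z":0,"rx":0,"ry":0,"rz":0,"hand":50},{"x":-25,"y":0,"z":0,"rx":0,"ry":0,"rz":0,"hand":50},{"x":-12,"y":0,"z":0,"rx":0,"ry":0,"rz":0,"hand":50},{"x":0,"y":0,"z":0,"rx":0,"ry":0,"rz":0,"hand":50}]'; python3 - <<'E'
from h import *
im=cv2.imread("pics/w1.png")[:,:,::-1].copy()
R=np.array([[ 9.99999395e-01,5.33920044e-05,-1.09854125e-03],[3.66219825e-04,-9.57987937e-01,2.86808262e-01],[-1.03707600e-03,-2.86808491e-01,-9.57987377e-01]])
c=dict(get_calibration("wrist"),R=R,t=-R@[625.243,74.438,372.369])
for b in blobs(tan(im)): print(b.mean(0),circ(c,b,10),circ(c,b,6),rect(c,b,8))
c=get_calibration("wrist");im=grab_frame("wrist");cv2.imwrite("pics/w5.png",im[:,:,::-1])
print("now")
for b in blobs(tan(im)): print(b.mean(0),circ(c,b,10),rect(c,b,8))
cs=get_calibration("scene");im=cv2.imread("pics/scene0.png")[:,:,::-1].copy()
for b in blobs(tan(im)): print(b.mean(0),circ(cs,b,9),rect(cs,b,8))
E
```

```text
clock: 5.15
eef_pos: [539.0, -254.2, 117.8]
tcp_rot: [3.141, 0.0, 1.57]
contact_force: [-0.2, 0.1, -1.6]
opening: 0.679
grasp_force: 27.5
[263.55905512 331.59055118] (540.4, -247.0, 37.2) (539.5, -250.6, 37.7) ((537.5648803710938, -241.60400390625), (72.79407501220703, 54.04468536376953), 24.259065628051758)
[258.60784314 283.00980392] (538.4, -159.9, 28.2) (537.5, -162.5, 28.5) ((537.3263549804688, -161.18853759765625), (55.570072174072266, 52.59535217285156), 87.59034729003906)
[249.59090909 224.20833333] (534.2, -70.0, 64.8) (533.2, -71.6, 65.6) ((533.6680908203125, -71.66056823730469), (121.64683532714844, 51.58388900756836), 2.542468786239624)
[379.38604651 106.7627907 ] (694.0, 77.2, 25.4) (694.8, 77.2, 25.7) ((694.755859375, 75.90750885009766), (40.125755310058594, 44.30219268798828), 37.141273498535156)
[623.19827586  26.75      ] (956.7, 160.6, 22.3) (960.4, 161.6, 22.5) ((955.801025390625, 160.81430053710938), (39.142574310302734, 32.26609420776367), 17.270112991333008)
now
[612.89071038 370.75409836] (849.1, -458.5, 55.2) ((862.5686645507812, -447.3841552734375), (47.41671
[... 2358 characters left out ...]
1596679688, 448.82666015625), (42.16843032836914, 43.47583770751953), 57.311580657958984)
[623.2137931  169.53103448] (469.4, 846.7, 95.2) ((459.597900390625, 833.8435668945312), (79.79869079589844, 188.44459533691406), 56.90171813964844)
[190.71084337  21.18674699] (-441.0, -365.3, 216.9) ((-444.42181396484375, -357.8694152832031), (409.5395812988281, 168.9040069580078), 8.252562522888184)
[131.74619289  22.62944162] (-450.7, -578.3, 249.8) ((-455.42987060546875, -571.59033203125), (471.2729187011719, 198.81996154785156), 17.952314376831055)
[46.89690722 30.79725086] (-435.9, -811.3, 232.7) ((-407.6485595703125, -885.608642578125), (459.2625732421875, 269.4972839355469), 23.987197875976562)
```

View pics/w5.png

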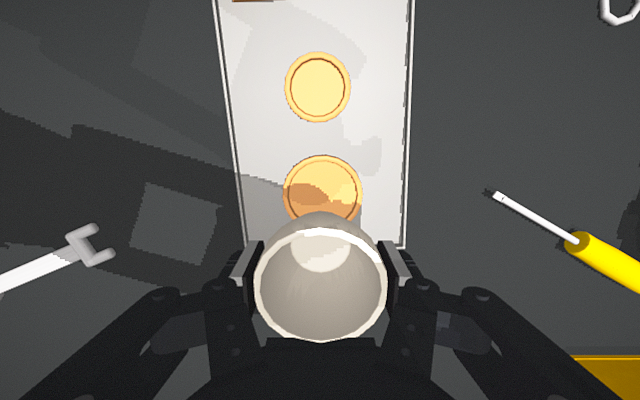

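The wrist view shows the small saucer at (317,87) and the large one at (322,190), partly behind the held crucible at (320,285). I shift slightly and lower it.

```bash
python3 -m creep '[{"x":1,"y":2,"z":30,"rx":0,"ry":0,"rz":0,"hand":50},{"x":0,"y":0,"z":35,"rx":0,"ry":0,"rz":0,"hand":50},{"x":0,"y":0,"z":18,"rx":0,"ry":0,"rz":0,"hand":50},{"x":0,"y":0,"z":5,"rx":0,"ry":0,"rz":0,"hand":50},{"x":0,"y":0,"z":3,"rx":0,"ry":0,"rz":0,"hand":50},{"x":0,"y":0,"z":0,"rx":0,"ry":0,"rz":0,"hand":50},{"x":0,"y":0,"z":1,"rx":0,"ry":0,"rz":0,"hand":50},{"x":0,"y":0,"z":0,"rx":0,"ry":0,"rz":0,"hand":50}]'
```

```text
clock: 6.2
eef_pos: [541.2, -253.2, 25.7]
tcp_rot: [3.141, 0.0, 1.571]
contact_force: [0.1, 0.4, -1.5]
opening: 0.682
grasp_force: 27.4
```

```bash
python3 -m creep '[{"x":0,"y":0,"z":1,"rx":0,"ry":0,"rz":0,"hand":50},{"x":0,"y":0,"z":1,"rx":0,"ry":0,"rz":0,"hand":50},{"x":0,"y":0,"z":0,"rx":0,"ry":0,"rz":0,"hand":50}]'
```

```text
clock: 6.58
eef_pos: [541.1, -253.1, 23.8]
tcp_rot: [3.141, 0.0, 1.571]
contact_force: [-1.2, 0.7, 5.9]
opening: 0.68
grasp_force: 28.1
```

```bash
python3 -m creep '[{"x":0,"y":0,"z":0,"rx":0,"ry":0,"rz":0,"hand":66},{"x":0,"y":0,"z":0,"rx":0,"ry":0,"rz":0,"hand":85},{"x":0,"y":0,"z":0,"rx":0,"ry":0,"rz":0,"hand":85},{"x":0,"y":0,"z":0,"rx":0,"ry":0,"rz":0,"hand":85},{"x":0,"y":0,"z":-15,"rx":0,"ry":0,"rz":0,"hand":85},{"x":0,"y":0,"z":-35,"rx":0,"ry":0,"rz":0,"hand":85},{"x":0,"y":0,"z":-45,"rx":0,"ry":0,"rz":0,"hand":85},{"x":23,"y":-7,"z":0,"rx":0,"ry":0,"rz":0,"hand":85},{"x":43,"y":-12,"z":0,"rx":0,"ry":0,"rz":0,"hand":85},{"x":43,"y":-12,"z":0,"rx":0,"ry":0,"rz":0,"hand":85},{"x":43,"y":-12,"z":0,"rx":0,"ry":0,"rz":0,"hand":85},{"x":43,"y":-12,"z":0,"rx":0,"ry":0,"rz":0,"hand":85},{"x":43,"y":-12,"z":0,"rx":0,"ry":0,"rz":0,"hand":85},{"x":43,"y":-12,"z":0,"rx":0,"ry":0,"rz":0,"hand":85},{"x":43,"y":-12,"z":0,"rx":0,"ry":0,"rz":0,"hand":85},{"x":21,"y":-1,"z":0,"rx":0,"ry":0,"rz":0,"hand":85},{"x":0,"y":0,"z":0,"rx":0,"ry":0,"rz":0,"hand":85}]'; python3 - <<'E'
from h import *
c=get_calibration("wrist");im=grab_frame("wrist");cv2.imwrite("pics/w6.png",im[:,:,::-1])
for b in blobs(white(im),150):
    print(b.mean(0).round(),*[(z,circ(c,b,z)) for z in (3,38)])
c=get_calibration("scene");im=grab_frame("scene");cv2.imwrite("pics/s6.png",im[:,:,::-1])
E
```

```text
clock: 8.7
eef_pos: [448.0, 93.3, 118.2]
tcp_rot: [-3.141, -0.0, 1.573]
contact_force: [0.5, -0.5, -0.2]
opening: 0.996
grasp_force: 0.0
[623. 350.] (3, (779.9, -77.5, 36.5)) (38, (734.7, -44.1, 31.5))
[373. 311.] (3, (503.7, -45.1, 51.5)) (38, (496.2, -16.1, 44.5))
[430. 262.] (3, (555.1, 26.2, 19.6)) (38, (540.5, 45.5, 16.9))
[319. 208.] (3, (447.9, 80.5, 25.6)) (38, (448.0, 92.4, 22.1))
[442.  70.] (3, (546.6, 197.3, 36.6)) (38, (533.2, 193.3, 31.6))
[256.  39.] (3, (397.5, 219.8, 25.2)) (38, (404.4, 212.8, 21.8))
```

View pics/s6.png

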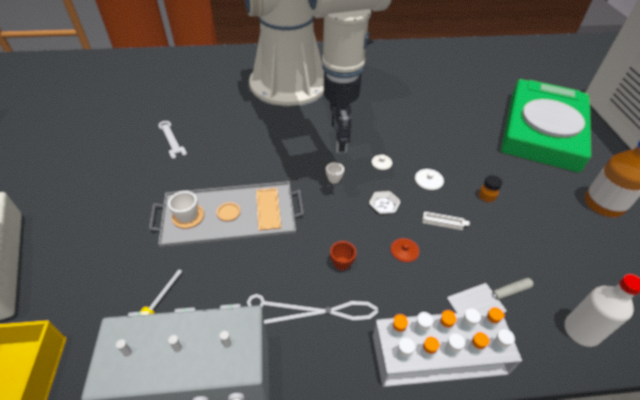

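The large crucible stands upright in the large saucer at (183,208). The small crucible is under the gripper, with its rim centre at about (448,92).

```bash
python3 -m creep '[{"x":-1,"y":0,"z":35,"rx":0,"ry":0,"rz":0,"hand":85},{"x":0,"y":0,"z":40,"rx":0,"ry":0,"rz":0,"hand":75},{"x":0,"y":0,"z":22,"rx":0,"ry":0,"rz":0,"hand":70},{"x":0,"y":0,"z":10,"rx":0,"ry":0,"rz":0,"hand":65},{"x":0,"y":0,"z":0,"rx":0,"ry":0,"rz":0,"hand":50},{"x":0,"y":0,"z":0,"rx":0,"ry":0,"rz":0,"hand":32},{"x":0,"y":0,"z":0,"rx":0,"ry":0,"rz":0,"hand":32},{"x":0,"y":0,"z":0,"rx":0,"ry":0,"rz":0,"hand":32},{"x":0,"y":0,"z":0,"rx":0,"ry":0,"rz":0,"hand":32},{"x":0,"y":0,"z":0,"rx":0,"ry":0,"rz":0,"hand":32}]' 25
```

```text
clock: 10.05
eef_pos: [449.5, 91.1, 11.9]
tcp_rot: [3.141, -0.0, 1.571]
contact_force: [-1.5, 0.1, 8.0]
opening: 0.474
grasp_force: 26.0
```

```bash
python3 -m creep '[{"x":0,"y":0,"z":-15,"rx":0,"ry":0,"rz":0,"hand":32},{"x":0,"y":0,"z":-35,"rx":0,"ry":0,"rz":0,"hand":32},{"x":0,"y":0,"z":-40,"rx":0,"ry":0,"rz":0,"hand":32},{"x":-20,"y":8,"z":0,"rx":0,"ry":0,"rz":0,"hand":32},{"x":-40,"y":14,"z":0,"rx":0,"ry":0,"rz":0,"hand":32},{"x":-40,"y":14,"z":0,"rx":0,"ry":0,"rz":0,"hand":32},{"x":-40,"y":14,"z":0,"rx":0,"ry":0,"rz":0,"hand":32},{"x":-40,"y":14,"z":0,"rx":0,"ry":0,"rz":0,"hand":32},{"x":-40,"y":14,"z":0,"rx":0,"ry":0,"rz":0,"hand":32},{"x":-24,"y":8,"z":0,"rx":0,"ry":0,"rz":0,"hand":32},{"x":-10,"y":2,"z":0,"rx":0,"ry":0,"rz":0,"hand":32},{"x":0,"y":0,"z":0,"rx":0,"ry":0,"rz":0,"hand":32}]'
```

```text
clock: 11.55
eef_pos: [536.7, -163.0, 101.6]
tcp_rot: [-3.141, -0.0, 1.57]
contact_force: [-0.1, 0.2, -0.6]
opening: 0.473
grasp_force: 25.6
```

```bash
python3 -m creep '[{"x":0,"y":0,"z":30,"rx":0,"ry":0,"rz":0,"hand":32},{"x":0,"y":0,"z":30,"rx":0,"ry":0,"rz":0,"hand":32},{"x":0,"y":0,"z":16,"rx":0,"ry":0,"rz":0,"hand":32},{"x":0,"y":0,"z":5,"rx":0,"ry":0,"rz":0,"hand":32},{"x":0,"y":0,"z":2,"rx":0,"ry":0,"rz":0,"hand":32},{"x":0,"y":0,"z":1,"rx":0,"ry":0,"rz":0,"hand":32},{"x":0,"y":0,"z":0,"rx":0,"ry":0,"rz":0,"hand":32}]'
```

```text
clock: 12.42
eef_pos: [537.4, -163.1, 17.9]
tcp_rot: [3.141, 0.0, 1.571]
contact_force: [0.9, -0.3, -0.2]
opening: 0.474
grasp_force: 25.6
```

```bash
python3 -m creep '[{"x":0,"y":0,"z":1,"rx":0,"ry":0,"rz":0,"hand":32},{"x":0,"y":0,"z":0,"rx":0,"ry":0,"rz":0,"hand":32}]'
```

```text
clock: 12.68
eef_pos: [537.3, -163.2, 16.9]
tcp_rot: [3.141, 0.0, 1.571]
contact_force: [-2.1, -0.8, 5.5]
opening: 0.474
grasp_force: 26.2
```

Contact reached. I release, rise, and travel to the large lid at (468,325).

```bash
python3 -m creep '[{"x":0,"y":0,"z":0,"rx":0,"ry":0,"rz":0,"hand":48},{"x":0,"y":0,"z":0,"rx":0,"ry":0,"rz":0,"hand":65},{"x":0,"y":0,"z":0,"rx":0,"ry":0,"rz":0,"hand":75},{"x":0,"y":0,"z":-12,"rx":0,"ry":0,"rz":0,"hand":75},{"x":0,"y":0,"z":-35,"rx":0,"ry":0,"rz":0,"hand":75},{"x":0,"y":0,"z":-45,"rx":0,"ry":0,"rz":0,"hand":75},{"x":25,"y":-3,"z":-10,"rx":0,"ry":0,"rz":0,"hand":75},{"x":48,"y":-7,"z":0,"rx":0,"ry":0,"rz":0,"hand":75},{"x":48,"y":-7,"z":0,"rx":0,"ry":0,"rz":0,"hand":75},{"x":48,"y":-7,"z":0,"rx":0,"ry":0,"rz":0,"hand":75},{"x":48,"y":-7,"z":0,"rx":0,"ry":0,"rz":0,"hand":75},{"x":48,"y":-7,"z":0,"rx":0,"ry":0,"rz":0,"hand":60},{"x":48,"y":-7,"z":0,"rx":0,"ry":0,"rz":0,"hand":60},{"x":48,"y":-7,"z":0,"rx":0,"ry":0,"rz":0,"hand":60},{"x":48,"y":-7,"z":0,"rx":0,"ry":0,"rz":0,"hand":50},{"x":40,"y":-7,"z":0,"rx":0,"ry":0,"rz":0,"hand":50},{"x":28,"y":-3,"z":0,"rx":0,"ry":0,"rz":0,"hand":50},{"x":12,"y":0,"z":0,"rx":0,"ry":0,"rz":0,"hand":50},{"x":0,"y":0,"z":0,"rx":0,"ry":0,"rz":0,"hand":50},{"x":0,"y":0,"z":0,"rx":0,"ry":0,"rz":0,"hand":50}]'; python3 - <<'E'
from h import *
c=get_calibration("wrist");im=grab_frame("wrist");cv2.imwrite("pics/w7.png",im[:,:,::-1])
for b in blobs(white(im),150): print(b.mean(0).round(),circ(c,b,3),rect(c,b,12))
print(proj(c,[468.3,325.4,22]))
E
```

```text
clock: 15.18
eef_pos: [468.1, 325.0, 118.3]
tcp_rot: [-3.141, 0.0, 1.57]
contact_force: [-0.4, -0.1, -0.1]
opening: 0.583
grasp_force: 0.0
[625. 382.] (814.7, 103.7, 26.2) ((801.831298828125, 112.73849487304688), (35.4887809753418, 47.13756561279297), 48.25291442871094)
[371. 321.] (523.2, 188.1, 27.3) ((520.5202026367188, 195.51206970214844), (51.623741149902344, 18.58396339416504), 88.91869354248047)
[269. 299.] (414.8, 215.2, 18.0) ((418.9857482910156, 220.96458435058594), (34.768157958984375, 8.210997581481934), 73.33106231689453)
[387. 260.] (530.0, 257.4, 26.1) ((532.3477783203125, 263.9111633300781), (14.009170532226562, 50.15238952636719), 18.556795120239258)
[254. 260.] (407.1, 257.5, 25.9) ((404.8873291015625, 263.9341735839844), (49.8564567565918, 13.38538646697998), 71.37501525878906)
[320. 193.] (468.1, 325.7, 34.4) ((467.9408874511719, 328.23370361328125), (65.23780059814453, 65.31851196289062), 45.316650390625)
[476. 196.] (613.5, 319.5, 52.4) ((604.26953125, 323.8817138671875), (100.60218811035156, 28.959993362426758), 71.4771499633789)
[319.91859195 200.86264222]
```

View pics/w7.png

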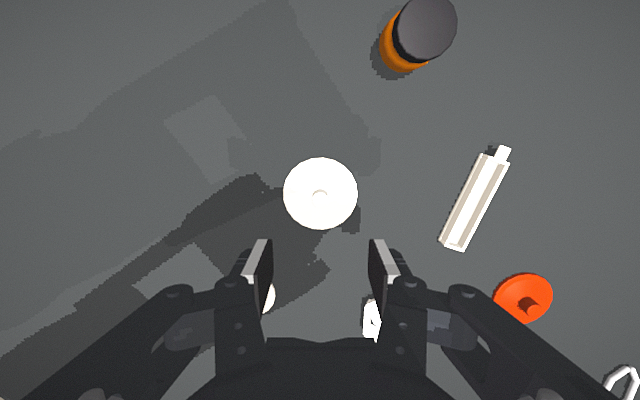

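The large lid is at (320,193), right under the gripper at (468,325.5), and the boat at (476,196) is well clear. I descend onto the knob.

```bash
python3 -m creep '[{"x":0,"y":0,"z":35,"rx":0,"ry":0,"rz":0,"hand":45},{"x":0,"y":0,"z":40,"rx":0,"ry":0,"rz":0,"hand":40},{"x":0,"y":0,"z":22,"rx":0,"ry":0,"rz":0,"hand":35},{"x":0,"y":0,"z":9,"rx":0,"ry":0,"rz":0,"hand":35},{"x":0,"y":0,"z":0,"rx":0,"ry":0,"rz":0,"hand":20},{"x":0,"y":0,"z":0,"rx":0,"ry":0,"rz":0,"hand":5},{"x":0,"y":0,"z":0,"rx":0,"ry":0,"rz":0,"hand":5},{"x":0,"y":0,"z":0,"rx":0,"ry":0,"rz":0,"hand":5},{"x":0,"y":0,"z":0,"rx":0,"ry":0,"rz":0,"hand":5},{"x":0,"y":0,"z":0,"rx":0,"ry":0,"rz":0,"hand":5}]' 30
```

```text
clock: 16.48
eef_pos: [468.4, 326.3, 12.9]
tcp_rot: [3.141, -0.001, 1.571]
contact_force: [-1.5, -0.5, 5.7]
opening: 0.156
grasp_force: 29.8
```

```bash
python3 -m creep '[{"x":0,"y":0,"z":-12,"rx":0,"ry":0,"rz":0,"hand":5},{"x":0,"y":0,"z":-35,"rx":0,"ry":0,"rz":0,"hand":5},{"x":0,"y":0,"z":-45,"rx":0,"ry":0,"rz":0,"hand":5},{"x":-20,"y":3,"z":-15,"rx":0,"ry":0,"rz":0,"hand":5},{"x":-40,"y":5,"z":0,"rx":0,"ry":0,"rz":0,"hand":5},{"x":-40,"y":5,"z":0,"rx":0,"ry":0,"rz":0,"hand":5},{"x":-40,"y":5,"z":0,"rx":0,"ry":0,"rz":0,"hand":5},{"x":-40,"y":5,"z":0,"rx":0,"ry":0,"rz":0,"hand":5},{"x":-40,"y":5,"z":0,"rx":0,"ry":0,"rz":0,"hand":5},{"x":-40,"y":5,"z":0,"rx":0,"ry":0,"rz":0,"hand":5},{"x":-40,"y":5,"z":0,"rx":0,"ry":0,"rz":0,"hand":5},{"x":-40,"y":5,"z":0,"rx":0,"ry":0,"rz":0,"hand":5},{"x":-40,"y":5,"z":0,"rx":0,"ry":0,"rz":0,"hand":5},{"x":-40,"y":5,"z":0,"rx":0,"ry":0,"rz":0,"hand":5},{"x":-40,"y":5,"z":0,"rx":0,"ry":0,"rz":0,"hand":5},{"x":-40,"y":5,"z":0,"rx":0,"ry":0,"rz":0,"hand":5},{"x":-40,"y":5,"z":0,"rx":0,"ry":0,"rz":0,"hand":5},{"x":-25,"y":4,"z":0,"rx":0,"ry":0,"rz":0,"hand":5},{"x":-12,"y":1,"z":0,"rx":0,"ry":0,"rz":0,"hand":5},{"x":0,"y":0,"z":0,"rx":0,"ry":0,"rz":0,"hand":5}]'; python3 - <<'E'
from h import *
c=get_calibration("wrist");im=grab_frame("wrist");cv2.imwrite("pics/w8.png",im[:,:,::-1])
print(c["R"],-c["R"].T@c["t"])
E
```

```text
clock: 18.98
eef_pos: [540.6, -251.0, 119.0]
tcp_rot: [-3.141, -0.0, 1.57]
contact_force: [-0.3, 0.2, 0.2]
opening: 0.156
grasp_force: 29.3
[[ 9.99999677e-01 -6.76613993e-04 -4.34350899e-04]
 [-5.23897592e-04 -9.58121683e-01  2.86360902e-01]
 [-6.09916808e-04 -2.86360582e-01 -9.58121728e-01]] [ 541.21265888 -176.61338146  260.69425569]
```

View pics/w8.png

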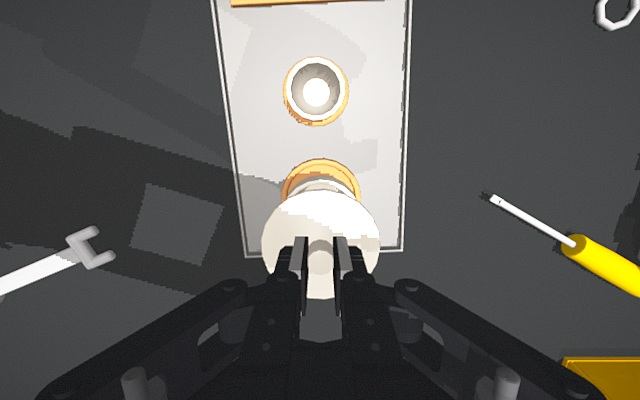

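The held lid is centred at (321,245) over the large crucible, and the small crucible stands in its saucer at (316,91). I lower the lid and check the small crucible's centre from the same picture.

```bash
python3 - <<'E'
from h import *
c=get_calibration("wrist")
im=cv2.imread("pics/w8.png")[:,:,::-1].copy()
t=tan(im)[45:135,275:360]
cs=[b+[275,45] for b in blobs(t,200)]
for b in cs: print(b.mean(0),circ(c,b,9))
print("rim rays", ray(c,[[316,89]],43))
E
python3 -m creep '[{"x":-1.8,"y":0.5,"z":15,"rx":0,"ry":0,"rz":0,"hand":5},{"x":0,"y":0,"z":20,"rx":0,"ry":0,"rz":0,"hand":5},{"x":0,"y":0,"z":10,"rx":0,"ry":0,"rz":0,"hand":5},{"x":0,"y":0,"z":3,"rx":0,"ry":0,"rz":0,"hand":5},{"x":0,"y":0,"z":1,"rx":0,"ry":0,"rz":0,"hand":5},{"x":0,"y":0,"z":0,"rx":0,"ry":0,"rz":0,"hand":5}]'
```

```text
[315.65976331  92.67455621] (537.0, -162.1, 26.8)
rim rays [[ 538.12506575 -161.90744679]]
clock: 19.77
eef_pos: [541.8, -252.9, 70.7]
tcp_rot: [3.141, 0.0, 1.571]
contact_force: [-0.1, 0.1, -0.3]
opening: 0.151
grasp_force: 29.3
```

```bash
python3 -m creep '[{"x":0,"y":0,"z":1,"rx":0,"ry":0,"rz":0,"hand":5},{"x":0,"y":0,"z":1,"rx":0,"ry":0,"rz":0,"hand":5},{"x":0,"y":0,"z":0.5,"rx":0,"ry":0,"rz":0,"hand":5},{"x":0,"y":0,"z":0,"rx":0,"ry":0,"rz":0,"hand":5}]'
```

```text
clock: 20.27
eef_pos: [541.5, -252.9, 67.9]
tcp_rot: [3.142, 0.0, 1.571]
contact_force: [-0.1, 0.2, 0.2]
opening: 0.151
grasp_force: 29.5
```

```bash
python3 -m creep '[{"x":0,"y":0,"z":0.7,"rx":0,"ry":0,"rz":0,"hand":5},{"x":0,"y":0,"z":0,"rx":0,"ry":0,"rz":0,"hand":5}]'
```

```text
clock: 20.52
eef_pos: [541.7, -252.9, 67.8]
tcp_rot: [3.141, 0.0, 1.571]
contact_force: [-2.7, 1.1, 7.4]
opening: 0.153
grasp_force: 30.0
```

Contact reached. I release and go to the small lid at (397.6,220).

```bash
python3 -m creep '[{"x":0,"y":0,"z":0,"rx":0,"ry":0,"rz":0,"hand":20},{"x":0,"y":0,"z":0,"rx":0,"ry":0,"rz":0,"hand":35},{"x":0,"y":0,"z":0,"rx":0,"ry":0,"rz":0,"hand":40},{"x":0,"y":0,"z":-12,"rx":0,"ry":0,"rz":0,"hand":40},{"x":0,"y":0,"z":-40,"rx":0,"ry":0,"rz":0,"hand":40},{"x":20,"y":-8,"z":0,"rx":0,"ry":0,"rz":0,"hand":40},{"x":40,"y":-12,"z":0,"rx":0,"ry":0,"rz":0,"hand":40},{"x":40,"y":-12,"z":0,"rx":0,"ry":0,"rz":0,"hand":40},{"x":40,"y":-12,"z":0,"rx":0,"ry":0,"rz":0,"hand":40},{"x":40,"y":-12,"z":0,"rx":0,"ry":0,"rz":0,"hand":40},{"x":40,"y":-12,"z":0,"rx":0,"ry":0,"rz":0,"hand":40},{"x":40,"y":-12,"z":0,"rx":0,"ry":0,"rz":0,"hand":40},{"x":40,"y":-12,"z":0,"rx":0,"ry":0,"rz":0,"hand":40},{"x":40,"y":-12,"z":0,"rx":0,"ry":0,"rz":0,"hand":40},{"x":40,"y":-12,"z":0,"rx":0,"ry":0,"rz":0,"hand":40},{"x":40,"y":-12,"z":0,"rx":0,"ry":0,"rz":0,"hand":40},{"x":40,"y":-12,"z":0,"rx":0,"ry":0,"rz":0,"hand":40},{"x":13,"y":-4,"z":0,"rx":0,"ry":0,"rz":0,"hand":40},{"x":0,"y":0,"z":0,"rx":0,"ry":0,"rz":0,"hand":40}]'; python3 - <<'E'
from h import *
c=get_calibration("wrist");im=grab_frame("wrist")
for b in blobs(white(im),150):
    r=circ(c,b,3)
    if 20<r[2]<30: print(r)
E
```

```text
clock: 22.9
eef_pos: [396.9, 220.4, 119.0]
tcp_rot: [-3.141, 0.0, 1.573]
contact_force: [-0.4, -0.2, -0.5]
opening: 0.467
grasp_force: 0.0
(447.4, 154.4, 24.7)
(348.4, 154.2, 24.7)
(397.5, 220.2, 25.5)
```

```bash
python3 -m creep '[{"x":0,"y":0,"z":35,"rx":0,"ry":0,"rz":0,"hand":38},{"x":0,"y":0,"z":40,"rx":0,"ry":0,"rz":0,"hand":35},{"x":0,"y":0,"z":22,"rx":0,"ry":0,"rz":0,"hand":35},{"x":0,"y":0,"z":9,"rx":0,"ry":0,"rz":0,"hand":35},{"x":0,"y":0,"z":0,"rx":0,"ry":0,"rz":0,"hand":20},{"x":0,"y":0,"z":0,"rx":0,"ry":0,"rz":0,"hand":5},{"x":0,"y":0,"z":0,"rx":0,"ry":0,"rz":0,"hand":5},{"x":0,"y":0,"z":0,"rx":0,"ry":0,"rz":0,"hand":5},{"x":0,"y":0,"z":0,"rx":0,"ry":0,"rz":0,"hand":5},{"x":0,"y":0,"z":0,"rx":0,"ry":0,"rz":0,"hand":5}]' 30
```

```text
clock: 24.2
eef_pos: [397.8, 220.4, 13.5]
tcp_rot: [3.141, -0.0, 1.571]
contact_force: [-0.7, -0.8, 6.6]
opening: 0.152
grasp_force: 29.8
```

```bash
python3 -m creep '[{"x":0,"y":0,"z":-12,"rx":0,"ry":0,"rz":0,"hand":5},{"x":0,"y":0,"z":-35,"rx":0,"ry":0,"rz":0,"hand":5},{"x":0,"y":0,"z":-45,"rx":0,"ry":0,"rz":0,"hand":5},{"x":-15,"y":6,"z":-15,"rx":0,"ry":0,"rz":0,"hand":5},{"x":-40,"y":14.5,"z":0,"rx":0,"ry":0,"rz":0,"hand":5},{"x":-40,"y":14.5,"z":0,"rx":0,"ry":0,"rz":0,"hand":5},{"x":-40,"y":14.5,"z":0,"rx":0,"ry":0,"rz":0,"hand":5},{"x":-40,"y":14.5,"z":0,"rx":0,"ry":0,"rz":0,"hand":5},{"x":-40,"y":14.5,"z":0,"rx":0,"ry":0,"rz":0,"hand":5},{"x":-40,"y":14.5,"z":0,"rx":0,"ry":0,"rz":0,"hand":5},{"x":-40,"y":14.5,"z":0,"rx":0,"ry":0,"rz":0,"hand":5},{"x":-40,"y":14.5,"z":0,"rx":0,"ry":0,"rz":0,"hand":5},{"x":-40,"y":14.5,"z":0,"rx":0,"ry":0,"rz":0,"hand":5},{"x":-8,"y":3.5,"z":0,"rx":0,"ry":0,"rz":0,"hand":5},{"x":0,"y":0,"z":0,"rx":0,"ry":0,"rz":0,"hand":5},{"x":0,"y":0,"z":0,"rx":0,"ry":0,"rz":0,"hand":5}]'
```

```text
clock: 26.2
eef_pos: [536.6, -161.9, 119.8]
tcp_rot: [-3.14, -0.001, 1.571]
contact_force: [0.5, -0.1, 0.0]
opening: 0.152
grasp_force: 29.3
```

```bash
python3 -m creep '[{"x":-0.5,"y":0.8,"z":20,"rx":0,"ry":0,"rz":0,"hand":5},{"x":0,"y":0,"z":25,"rx":0,"ry":0,"rz":0,"hand":5},{"x":0,"y":0,"z":12,"rx":0,"ry":0,"rz":0,"hand":5},{"x":0,"y":0,"z":3,"rx":0,"ry":0,"rz":0,"hand":5},{"x":0,"y":0,"z":1.5,"rx":0,"ry":0,"rz":0,"hand":5},{"x":0,"y":0,"z":1,"rx":0,"ry":0,"rz":0,"hand":5},{"x":0,"y":0,"z":0,"rx":0,"ry":0,"rz":0,"hand":5}]'
```

```text
clock: 27.08
eef_pos: [538.5, -163.4, 58.0]
tcp_rot: [3.141, 0.0, 1.571]
contact_force: [-0.2, 0.4, -0.1]
opening: 0.148
grasp_force: 29.3
```

```bash
python3 -m creep '[{"x":0,"y":0,"z":0.8,"rx":0,"ry":0,"rz":0,"hand":5},{"x":0,"y":0,"z":0,"rx":0,"ry":0,"rz":0,"hand":5}]'
```

```text
clock: 27.32
eef_pos: [538.3, -163.3, 56.9]
tcp_rot: [3.141, 0.0, 1.571]
contact_force: [0.8, 0.4, -0.1]
opening: 0.146
grasp_force: 29.3
```

```bash
python3 -m creep '[{"x":0,"y":0,"z":0.8,"rx":0,"ry":0,"rz":0,"hand":5},{"x":0,"y":0,"z":0,"rx":0,"ry":0,"rz":0,"hand":5}]'
```

```text
clock: 27.58
eef_pos: [538.6, -163.4, 56.5]
tcp_rot: [3.141, 0.0, 1.571]
contact_force: [-1.5, 0.0, 6.2]
opening: 0.154
grasp_force: 29.8
```

Contact reached. I release, travel to the boat and turn 18.5° so the fingers close across its width.

```bash
python3 -m creep '[{"x":0,"y":0,"z":0,"rx":0,"ry":0,"rz":0,"hand":20},{"x":0,"y":0,"z":0,"rx":0,"ry":0,"rz":0,"hand":35},{"x":0,"y":0,"z":0,"rx":0,"ry":0,"rz":0,"hand":40},{"x":0,"y":0,"z":-12,"rx":0,"ry":0,"rz":0,"hand":40},{"x":0,"y":0,"z":-45,"rx":0,"ry":0,"rz":0,"hand":40},{"x":25,"y":4,"z":-5,"rx":0,"ry":0,"rz":0,"hand":40},{"x":43,"y":6,"z":0,"rx":0,"ry":0,"rz":0,"hand":40},{"x":43,"y":6,"z":0,"rx":0,"ry":0,"rz":0,"hand":40},{"x":43,"y":6,"z":0,"rx":0,"ry":0,"rz":0,"hand":40},{"x":43,"y":6,"z":0,"rx":0,"ry":0,"rz":0,"hand":40},{"x":43,"y":6,"z":0,"rx":0,"ry":0,"rz":0,"hand":40},{"x":43,"y":6,"z":0,"rx":0,"ry":0,"rz":0,"hand":40},{"x":43,"y":6,"z":0,"rx":0,"ry":0,"rz":0,"hand":40},{"x":43,"y":6,"z":0,"rx":0,"ry":0,"rz":0,"hand":40},{"x":43,"y":6,"z":0,"rx":0,"ry":0,"rz":0,"hand":40},{"x":43,"y":6,"z":0,"rx":0,"ry":0,"rz":0,"hand":40},{"x":26,"y":0,"z":0,"rx":0,"ry":0,"rz":0.1,"hand":40},{"x":0,"y":0,"z":0,"rx":0,"ry":0,"rz":0.12,"hand":40},{"x":0,"y":0,"z":0,"rx":0,"ry":0,"rz":0.103,"hand":40},{"x":0,"y":0,"z":0,"rx":0,"ry":0,"rz":0,"hand":40}]'; python3 - <<'E'
from h import *
c=get_calibration("wrist");im=grab_frame("wrist");cv2.imwrite("pics/w9.png",im[:,:,::-1])
for b in blobs(white(im),150): print(b.mean(0).round(),circ(c,b,3),rect(c,b,15))
E
```

```text
clock: 30.08
eef_pos: [602.4, 317.9, 118.7]
tcp_rot: [3.141, -0.0, 1.249]
contact_force: [-0.7, -0.2, -0.1]
opening: 0.47
grasp_force: 0.0
[572. 334.] (807.9, 83.6, 44.4) ((797.7777709960938, 97.81848907470703), (84.54737854003906, 36.557861328125), 89.62619018554688)
[303. 321.] (541.5, 191.4, 35.9) ((547.7977905273438, 205.477783203125), (53.01789855957031, 68.22518920898438), 62.8260383605957)
[323. 188.] (606.1, 320.4, 52.1) ((607.536865234375, 323.75775146484375), (98.4782485961914, 20.12681007385254), 71.09185791015625)
[627. 193.] (864.2, 220.0, 107.8) ((855.658203125, 227.76971435546875), (204.95449829101562, 21.406421661376953), 88.82149505615234)
[544.  85.] (803.4, 347.3, 75.9) ((794.3028564453125, 351.975341796875), (61.82401657104492, 138.98963928222656), 15.575780868530273)
```

View pics/w9.png

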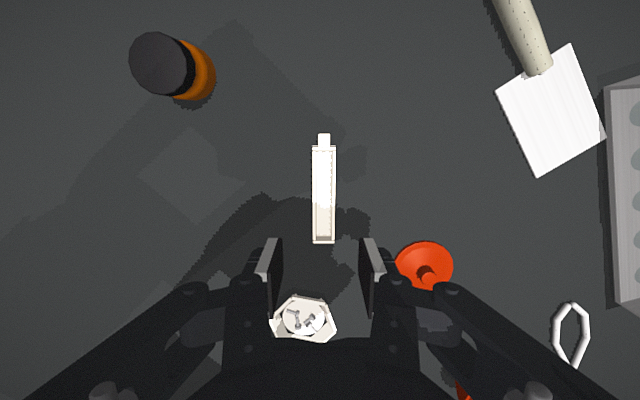

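The boat lies parallel to the fingers at (323,188), about 3 mm to the right of centre, so I correct and grip it.

```bash
python3 -m creep '[{"x":1.6,"y":2.9,"z":35,"rx":0,"ry":0,"rz":0,"hand":40},{"x":0,"y":0,"z":45,"rx":0,"ry":0,"rz":0,"hand":40},{"x":0,"y":0,"z":25,"rx":0,"ry":0,"rz":0,"hand":40},{"x":0,"y":0,"z":9,"rx":0,"ry":0,"rz":0,"hand":40},{"x":0,"y":0,"z":0,"rx":0,"ry":0,"rz":0,"hand":25},{"x":0,"y":0,"z":0,"rx":0,"ry":0,"rz":0,"hand":12},{"x":0,"y":0,"z":0,"rx":0,"ry":0,"rz":0,"hand":12},{"x":0,"y":0,"z":0,"rx":0,"ry":0,"rz":0,"hand":12},{"x":0,"y":0,"z":0,"rx":0,"ry":0,"rz":0,"hand":12},{"x":0,"y":0,"z":0,"rx":0,"ry":0,"rz":0,"hand":12}]' 25
```

```text
clock: 31.38
eef_pos: [606.1, 318.6, 5.0]
tcp_rot: [3.141, -0.001, 1.248]
contact_force: [-2.0, -0.2, 6.8]
opening: 0.227
grasp_force: 27.9
```

```bash
python3 -m creep '[{"x":0,"y":0,"z":-12,"rx":0,"ry":0,"rz":0,"hand":12},{"x":0,"y":0,"z":-40,"rx":0,"ry":0,"rz":0,"hand":12},{"x":0,"y":0,"z":-45,"rx":0,"ry":0,"rz":0,"hand":12},{"x":0,"y":0,"z":-13,"rx":0,"ry":0,"rz":0.12,"hand":12},{"x":0,"y":0,"z":0,"rx":0,"ry":0,"rz":0.16,"hand":12},{"x":0,"y":0,"z":0,"rx":0,"ry":0,"rz":0.16,"hand":12},{"x":0,"y":0,"z":0,"rx":0,"ry":0,"rz":0.16,"hand":12},{"x":0,"y":0,"z":0,"rx":0,"ry":0,"rz":0.16,"hand":12},{"x":0,"y":0,"z":0,"rx":0,"ry":0,"rz":0.16,"hand":12},{"x":0,"y":0,"z":0,"rx":0,"ry":0,"rz":0.16,"hand":12},{"x":0,"y":0,"z":0,"rx":0,"ry":0,"rz":0.12,"hand":12},{"x":0,"y":0,"z":0,"rx":0,"ry":0,"rz":0,"hand":12},{"x":0,"y":0,"z":0,"rx":0,"ry":0,"rz":0,"hand":12}]'
```

```text
clock: 33.0
eef_pos: [605.6, 318.3, 114.3]
tcp_rot: [-3.142, -0.0, 0.05]
contact_force: [-0.0, -0.2, -0.2]
opening: 0.226
grasp_force: 27.2
```

```bash
python3 -m creep '[{"x":-5,"y":18,"z":0,"rx":0,"ry":0,"rz":0,"hand":12},{"x":-10,"y":41,"z":0,"rx":0,"ry":0,"rz":0,"hand":12},{"x":-10,"y":41,"z":0,"rx":0,"ry":0,"rz":0,"hand":12},{"x":-10,"y":41,"z":0,"rx":0,"ry":0,"rz":0,"hand":12},{"x":-10,"y":41,"z":0,"rx":0,"ry":0,"rz":0,"hand":12},{"x":-10,"y":41,"z":0,"rx":0,"ry":0,"rz":0,"hand":12},{"x":-10,"y":41,"z":0,"rx":0,"ry":0,"rz":0,"hand":12},{"x":-10,"y":41,"z":0,"rx":0,"ry":0,"rz":0,"hand":12},{"x":-10,"y":41,"z":0,"rx":0,"ry":0,"rz":0,"hand":12},{"x":-6,"y":41,"z":0,"rx":0,"ry":0,"rz":0,"hand":12},{"x":0,"y":0,"z":0,"rx":0,"ry":0,"rz":0,"hand":12},{"x":0,"y":0,"z":0,"rx":0,"ry":0,"rz":0,"hand":12}]';  python3 - <<'E'
from h import *
c=get_calibration("wrist");im=grab_frame("wrist");cv2.imwrite("pics/w10.png",im[:,:,::-1])
for b in blobs(tan(im),300): print(b.mean(0).round(),rect(c,b,8))
s=sense();print(s["eef_pos"],s["tcp_rot"],s["qpos"])
E
```

```text
clock: 34.5
eef_pos: [532.6, -72.8, 114.0]
tcp_rot: [-3.141, 0.0, 0.047]
contact_force: [-0.0, 0.8, -0.0]
opening: 0.22
grasp_force: 27.2
[414. 188.] ((543.44580078125, -152.65830993652344), (33.295379638671875, 53.485801696777344), 58.33077621459961)
[515. 189.] ((544.9828491210938, -242.04837036132812), (54.56039810180664, 71.19731140136719), 71.96939849853516)
[321. 179.] ((544.9107666015625, -72.35377502441406), (98.74166107177734, 49.89243698120117), 2.700814723968506)
[532.78472334 -72.31427826 113.9973998 ] [-3.14138941e+00  1.62099761e-04  4.80793649e-02] [-1.37802539e-01  3.64695499e-01  1.92049008e+00  2.24696478e-04
  8.56603953e-01  1.38476725e+00]
```

View pics/w10.png

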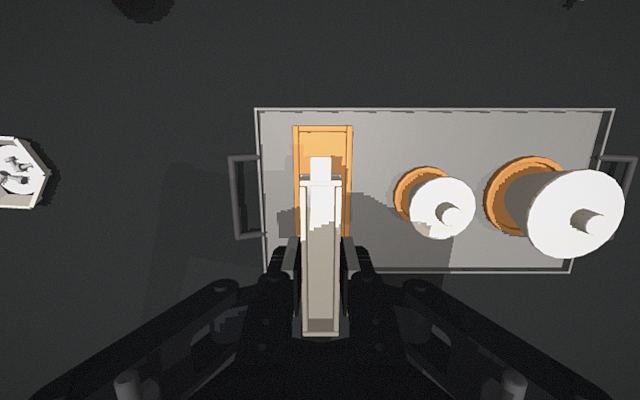

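Both lids sit on their crucibles at (440,205) and (575,213). The boat is aligned over the plate at (320,250), with the plate centre at about (533.3,-72.4). Lowering.

```bash
python3 -m creep '[{"x":0.5,"y":0,"z":30,"rx":0,"ry":0,"rz":0,"hand":12},{"x":0,"y":0,"z":40,"rx":0,"ry":0,"rz":0,"hand":12},{"x":0,"y":0,"z":22,"rx":0,"ry":0,"rz":0,"hand":12},{"x":0,"y":0,"z":6,"rx":0,"ry":0,"rz":0,"hand":12},{"x":0,"y":0,"z":2,"rx":0,"ry":0,"rz":0,"hand":12},{"x":0,"y":0,"z":1.5,"rx":0,"ry":0,"rz":0,"hand":12},{"x":0,"y":0,"z":1,"rx":0,"ry":0,"rz":0,"hand":12},{"x":0,"y":0,"z":0,"rx":0,"ry":0,"rz":0,"hand":12}]'
```

```text
clock: 35.55
eef_pos: [533.9, -72.6, 11.9]
tcp_rot: [3.141, -0.001, 0.048]
contact_force: [0.6, -0.8, -0.0]
opening: 0.223
grasp_force: 27.2
```

```bash
python3 -m creep '[{"x":0,"y":0,"z":0.5,"rx":0,"ry":0,"rz":0,"hand":12},{"x":0,"y":0,"z":0,"rx":0,"ry":0,"rz":0,"hand":12}]'
```

```text
clock: 35.8
eef_pos: [533.7, -72.6, 11.1]
tcp_rot: [3.142, -0.0, 0.048]
contact_force: [-0.6, -0.2, -0.2]
opening: 0.225
grasp_force: 27.2
```

```bash
python3 -m creep '[{"x":0,"y":0,"z":0.8,"rx":0,"ry":0,"rz":0,"hand":12},{"x":0,"y":0,"z":0,"rx":0,"ry":0,"rz":0,"hand":12},{"x":0,"y":0,"z":0.5,"rx":0,"ry":0,"rz":0,"hand":12},{"x":0,"y":0,"z":0,"rx":0,"ry":0,"rz":0,"hand":12}]'
```

```text
clock: 36.3
eef_pos: [533.6, -72.6, 9.9]
tcp_rot: [-3.142, 0.0, 0.048]
contact_force: [-2.6, 0.3, 5.4]
opening: 0.226
grasp_force: 27.7
```

Contact reached. I release, rise, back away toward +y, and check.

```bash
python3 -m creep '[{"x":0,"y":0,"z":0,"rx":0,"ry":0,"rz":0,"hand":22},{"x":0,"y":0,"z":0,"rx":0,"ry":0,"rz":0,"hand":30},{"x":0,"y":0,"z":0,"rx":0,"ry":0,"rz":0,"hand":32},{"x":0,"y":0,"z":-12,"rx":0,"ry":0,"rz":0,"hand":32},{"x":0,"y":0,"z":-35,"rx":0,"ry":0,"rz":0,"hand":32},{"x":0,"y":0,"z":-50,"rx":0,"ry":0,"rz":0,"hand":32},{"x":-30,"y":25,"z":-50,"rx":0,"ry":0,"rz":0,"hand":32},{"x":-40,"y":30,"z":-40,"rx":0,"ry":0,"rz":0,"hand":32},{"x":-40,"y":30,"z":0,"rx":0,"ry":0,"rz":0,"hand":32},{"x":0,"y":0,"z":0,"rx":0,"ry":0,"rz":0,"hand":32},{"x":0,"y":0,"z":0,"rx":0,"ry":0,"rz":0,"hand":32}]';  python3 - <<'E'
from h import *
c=get_calibration("wrist");im=grab_frame("wrist");cv2.imwrite("pics/w11.png",im[:,:,::-1])
h=cv2.cvtColor(im,cv2.COLOR_RGB2HSV)
m=cv2.inRange(h,(0,0,205),(180,45,255))
for b in blobs(m,200): print(b.mean(0).round(),"z60",circ(c,b,60),"z48",circ(c,b,48),"z20",rect(c,b,20))
for b in blobs(tan(im),200): print("tan",b.mean(0).round(),circ(c,b,9),rect(c,b,8))
E
```

```text
clock: 37.67
eef_pos: [429.6, -161.6, 195.6]
tcp_rot: [3.141, -0.001, 0.047]
contact_force: [-0.1, -0.4, 0.5]
opening: 0.374
grasp_force: 0.0
[432. 269.] z60 (349.6, -280.4, 18.4) z48 (343.0, -285.8, 19.2) z20 ((324.4303283691406, -298.4922790527344), (35.0473747253418, 35.046058654785156), 25.375015258789062)
[236.  68.] z60 (532.8, -82.1, 43.4) z48 (534.1, -78.9, 45.2) z20 ((537.3794555664062, -71.34764862060547), (98.39533996582031, 20.104053497314453), 2.62270450592041)
[300.  72.] z60 (526.8, -164.9, 132.3) z48 (527.9, -165.2, 138.0) z20 ((533.6153564453125, -166.6228790283203), (137.9911651611328, 276.60137939453125), 2.6870224475860596)
tan [396.  82.] (540.3, -250.6, 35.4) ((533.3954467773438, -235.88169860839844), (71.01871490478516, 36.067535400390625), 25.06870460510254)
tan [241.  72.] (533.0, -74.1, 64.6) ((532.6820678710938, -73.62419128417969), (121.54483032226562, 50.078956604003906), 2.674771547317505)
```

View pics/w11.png

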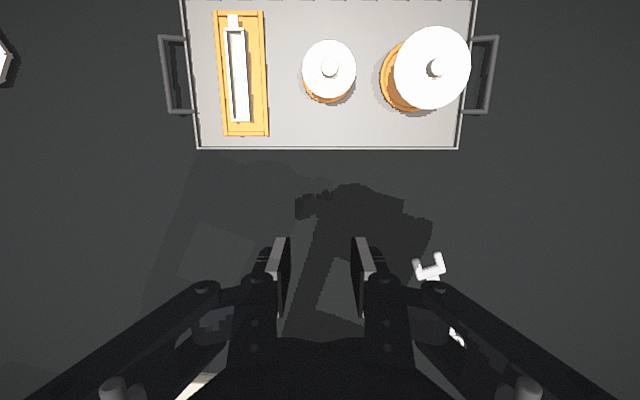

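The boat lies inside the plate at (237,75), within about 3 mm of centre. Both lids sit level on their crucibles, at (329,70) and (432,68). I do one numeric check of the lid centres, then hand in.

```bash
python3 - <<'E'
from h import *
c=get_calibration("wrist")
a=ray(c,[[329,70]],46)[0]; b=ray(c,[[432,68]],58)[0]; print(a,b)
if np.hypot(*(a-[537.8,-162.8]))<7 and np.hypot(*(b-[541.2,-253]))<7: print(sign_off())
E
```

```text
[ 538.75041415 -162.85820204] [ 543.21131467 -252.58523695]
the job is handed in; nothing more can be done
None
```

The job is handed in: both white crucibles stand in their own saucers under their own lids, the boat lies in its plate, and the clay pieces were not touched; measured lid and boat offsets were under about 3 mm, and the hand-in returned no verdict.

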